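Screw the tall jar's lid home

ROBOT

A 6-joint arm with a two-finger parallel gripper is mounted at the origin on a cart in front of the work surface, level with it; the furniture and walls round the work are solid. World frame = base frame: x ahead of the robot, y to its left, z up, the work surface at z = 0. Lengths are in mm, angles in rad, forces in N, time in s.
With the tool pointing down it reaches from about 275 to 850 mm from the base axis. Payload 5.2 kg.
Tool frame: the origin (TCP) lies at the very end of the fingers, on their centre line; the grasp point (between the pads) lies 19 mm behind it (manip.pinch_z is the z of the grasp point in the tool frame, in mm); z points along the fingers, y is the line along which they close (so a half turn about z gives the same grasp; the last joint's range is limited). The gripper opens to 85 mm and grips with 20 to 120 N. Pads are 22 mm wide; open, the fingers measure 114 mm over their backs; the gripper's body (76 mm by 85 mm) begins 54 mm behind the grasp point. The pads swing forward as they close: fully open they stand 13 mm farther back than shut.
Start: joints at [-1.517, 0.259, 1.535, -0, 1.348, -0.203], TCP at [139.714, -531.963, 231.31] pointing down, gripper open.
Joint ranges: [-3.14, 3.14], [-0.91, 2.08], [0.19, 2.58], [-1.22, 4.36], [0.22, 2.71], [-3.12, 3.12]. Speed limits (rad/s): [2.57, 2.57, 3.14, 3.14, 3.14, 3.14].

INTERFACE

Orientations are given as a 3x3 rotation matrix whose columns are the frame's x, y, z axes.
In Python, from workcell import manip, capture, camera_model gives the robot as it stands.
- The arm moves only by the shell command python3 -m inch 'ROWS' [FORCE]. ROWS is JSON, a list of rows, each an object with "rotation": the turn, a rotation vector about the tool's x, y, z normalised to -1 to 1, where 1 is 360 degrees, a list of three; "linear": the shift along the tool's x, y, z normalised to -1 to 1, where 1 is 0.2 m, a list of three; "grip": the finger opening in mm, from 0 to 85.4. A call has 1 to 12 rows; each row is the pose to reach, as a shift and turn from the pose commanded when the call began, along the tool's axes at that moment, turning the shorter way round; what a row does not reach only later rows make up. A row lasts 1/12 s, in which the tool goes at most 41.7 mm and 7.16 degrees, less where a joint would pass 70% of its speed; a pose out of reach is approached as far as the arm can. A call with a number of a shift or a turn outside -1 to 1 is refused whole. A call with a gripper value outside its range is refused whole. The fingers move at their own pace and stop on an object; FORCE is the grip in N (left out, the last holds). Time passes only in rows, so rows that repeat a pose let the fingers close. It gives the time, the measured TCP pose, the force, the opening and the grip force at its end, in the units of the state.
- manip.state(): the state, without advancing time (a new reading comes with each control period).
- capture(name): name is "scene" or "side" or "wrist"; returns the picture (420x560x3 uint8, blue, green, red); there is no depth.
- camera_model(name): a dict with "intrinsics" (3x3 intrinsics, pixels), "R" (3x3) and "t" (3): a world point X has camera coordinates R X + t; the wrist camera has in their place "mount" (4x4, takes a point from camera to tool coordinates, whose origin is the TCP and whose axes are the flange's). Camera axes: x right, y down, z forward; pixel columns grow to the right and rows downward; lengths in mm; the calibration is good to about 2 mm. A picture is of the moment at which its call begins: read the wrist's pose just before it. camera_model takes no time and is no camera call.
- manip.close_job(): hands the job in; it is judged then, once.
The state is a dict: "time_s": time; "joint_positions": joint angles; "joint_velocities": joint speeds; "tau": joint torques, N m; "ee_pos": TCP position; "tool_rot": TCP orientation; "contact_force": force on the tool from outside, world axes, zero at the start; "torque": the same for the moment, N m; "opening": opening from 0.0 (shut) to 1.0 (fully open); "finger_force": force on a finger pad.
Only numpy, scipy, OpenCV 4.12 (cv2) and the standard library are available. Lean on these libraries where they do the work, as an engineer would, in place of code of your own. Each camera call takes 0.05 s, during which the arm holds its last target. There are 200 camera calls.

TASK

Two square white jars stand in the wooden block on the worktop. The lid of the taller one is only started on its thread: screw it on, clockwise, turn after turn until it is fully home, and let go of it. Leave the shorter jar's lid screwed tight as it is.

Things in the scene. Friction and masses are not known exactly. Their poses are not given: they have to be found in the camera images.
- tall_lid_centre (a point): centre of the tall jar's lid, on its vertical screw axis, half-way up; moves with the lid. Knurled steel disc 54 mm across, 24 mm high: grip any diameter from above. Fully home its centre is 153 mm over the worktop, its underside 1 mm above the jar's square shoulder (69 mm wide, at 140 mm). The jar cannot turn or move in its wooden block (164 x 86 x 45 mm, two pockets).
- tall_lid (a joint): turn of the tall jar's lid, rad: 0 is fully home at a hard stop; falls as the lid is screwed on (clockwise from above), grows as it is unscrewed. Starts at 4.2 to 5.6. The lid sinks 6 mm per full turn (0.95 mm per rad), turns against about 0.12 N m of friction and stays where it is left.
- short_lid_centre (a point): centre of the short jar's lid, an equal lid (54 mm across, 24 mm high) on an equal thread, in the other pocket of the same block; its top is 110 mm over the worktop. Not to be turned.
- short_lid (a joint): turn of the short jar's lid, rad, as for the tall one; it starts fully home at 0 and shall stay there.

How it is judged (in metres and radians):
At the end, for the whole second after the job is handed in: The tall jar's lid is screwed fully home (within 0.25 rad of its stop), still and let go of; the short jar's lid is still home (within 0.25 rad) (value of joint each of tall_lid, short_lid below 0.25 rad and velocity of joint tall_lid between -0.1 and 0.1 rad/s); the robot touches nothing.
It fails at once if the short jar's lid is unscrewed (value of joint short_lid above 0.3 rad).
It also fails if it takes over 51 s, if anything falls off the work surface, if the arm or the gripper's body presses on something with over 40 N, if the wrist force passes 120 N, or if a joint passes its speed limit or range.

## Working session

There is one attempt and no reset: what is moved stays moved. The work goes in short steps, Python scripts to look and compute and a shell command to move; the robot and the scene stay as the last step left them, time stands still between calls to the robot, and variables do not carry over. Pictures are saved under pics/ and viewed, at most 10 in all, crops included, and the job is handed in when it is done.

```bash
ls; mkdir -p pics
python3 - <<'E'
from workcell import manip,capture,camera_model
import cv2,numpy as np
s=manip.state();print(s)
print(manip.pinch_z)
a=capture("scene");b=capture("side")
cv2.imwrite("pics/scene1.png",a);cv2.imwrite("pics/side1.png",b)
for n in("scene","side","wrist"):print(n,camera_model(n))
E
```

```text
pics
{'time_s': 0.0, 'joint_positions': array([-1.51679020e+00,  2.59360777e-01,  1.53608857e+00, -2.58819363e-05,
        1.34798159e+00, -2.02783968e-01]), 'joint_velocities': array([-0.00224377, -0.00080981, -0.00112094, -0.00118063, -0.00094628,
        0.00130843]), 'tau': array([-4.33718333e-04, -4.46034586e+01, -2.90567762e+01, -4.54628725e-04,
        1.18083361e-02, -3.77091681e-06]), 'ee_pos': array([ 139.68094323, -531.42453876,  230.46291456]), 'tool_rot': array([[ 9.67208765e-01,  2.53982656e-01, -1.24435583e-04],
       [ 2.53982451e-01, -9.67207087e-01,  1.83423977e-03],
       [ 3.45510111e-04, -1.80569724e-03, -9.99998310e-01]]), 'contact_force': array([ 1.11965974, -0.797108  ,  1.34649913]), 'torque': array([-0.01638922,  0.01840613,  0.04264297]), 'finger_force': 0.0, 'opening': 0.9994811250750628}
-18.700000000000003
scene {'intrinsics': array([[437.8998418 ,   0.        , 275.54869836],
       [  0.        , 437.8998418 , 213.64363038],
       [  0.        ,   0.        ,   1.        ]]), 'R': array([[-0.15359696, -0.98812613, -0.00383749],
       [-0.83971654, 
[... 344 characters left out ...]
6,  0.01484276],
       [ 0.45692711, -0.49170682, -0.74124356],
       [-0.48826118,  0.5579098 , -0.67107204]]), 't': array([-513.9240946 ,  -59.06892178, 1140.71000672])}
wrist {'intrinsics': array([[354.51204845,   0.        , 284.76149924],
       [  0.        , 354.51204845, 211.14168267],
       [  0.        ,   0.        ,   1.        ]]), 'mount': array([[ 6.97584731e-04, -9.57728969e-01, -2.87671229e-01,
         7.27263774e+01],
       [ 9.99999742e-01,  6.19101887e-04,  3.63792863e-04,
        -1.22872951e+00],
       [-1.70317162e-04, -2.87671409e-01,  9.57729153e-01,
        -1.43093810e+02],
       [ 0.00000000e+00,  0.00000000e+00,  0.00000000e+00,
         1.00000000e+00]])}
```

View pics/scene1.png

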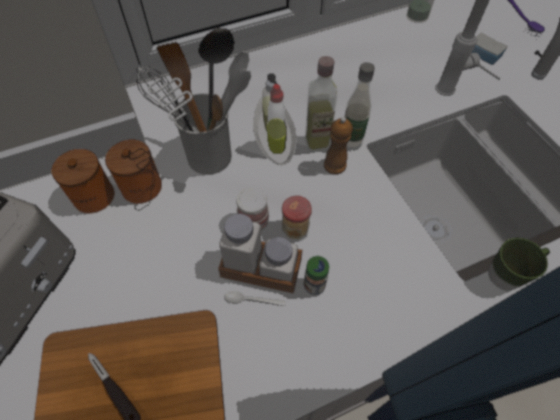

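View pics/side1.png

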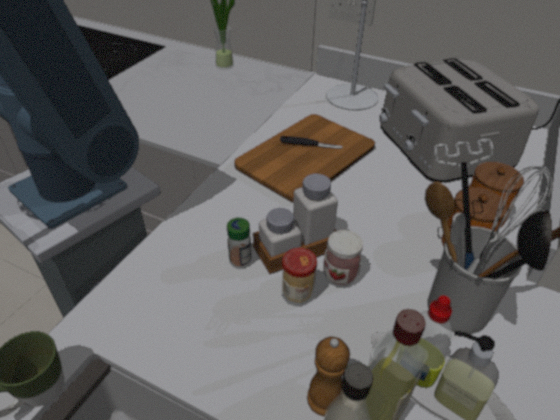

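The block is at about (262,268) in the scene view. The tall lid's top is near (237,227) there and (316,184) in the side view. The short lid is near (279,250) and (280,217). I'll zoom in on both views.

Run:
```python
import cv2,numpy as np
a=cv2.imread("pics/scene1.png")[200:300,205:335];b=cv2.imread("pics/side1.png")[165:285,230:350]
r=lambda i:cv2.convertScaleAbs(cv2.resize(i,(400,int(400*i.shape[0]/i.shape[1])),interpolation=cv2.INTER_CUBIC),alpha=1.5)
a,b=r(a),r(b);h=max(len(a),len(b))
p=lambda i:cv2.copyMakeBorder(i,0,h-len(i),0,0,0)
cv2.imwrite("pics/z1.png",np.hstack([p(a),p(b)]))
```

```text
(no output)
```

View pics/z1.png

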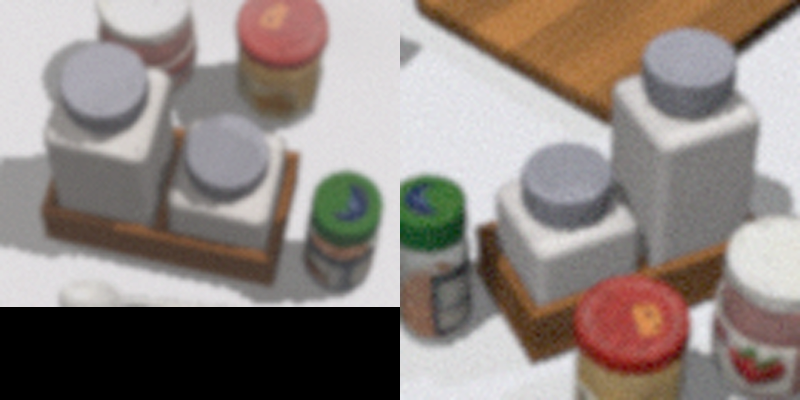

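The tall lid's silhouette centre is at scene (239.1,228.3) and side (316.7,186.9). The short lid's is at (278.8,250.4) and (280.1,220.5). The neighbours are two jars behind the block and a green-capped jar beside it. I'll triangulate.

```bash
cat > h.py <<'E'
import numpy as np,cv2
from workcell import manip,capture,camera_model
def P(n):
    c=camera_model(n);return c["intrinsics"]@np.c_[c["R"],c["t"]]
def tri(a,b):
    X=cv2.triangulatePoints(P("scene"),P("side"),np.array(a,float),np.array(b,float)).ravel();X=X[:3]/X[3]
    res=[np.round((lambda q:q[:2]/q[2]-p)(P(n)@np.r_[X,1]),1) for n,p in(("scene",a),("side",b))]
    return X,res
def wpose():
    s=manip.state();return s["ee_pos"],s["tool_rot"]
def wray(uv,z,pose):
    c=camera_model("wrist");p,R=pose;m=c["mount"]
    d=R@m[:3,:3]@np.linalg.solve(c["intrinsics"],np.r_[uv,1]);o=p+R@m[:3,3]
    return o+d*(z-o[2])/d[2]
E
python3 - <<'E'
from h import *
for a,b in(((239.1,228.3),(316.7,186.9)),((278.8,250.4),(280.1,220.5)),((297,205),(300,260)),((252,198),(345,243)),((317,267),(238,226))):print(*tri(a,b))
E
```

```text
[553.45571866 259.68512722 155.90032106] [array([-0.4, -0.3]), array([-0.4,  0.2])]
[524.09153426 187.05086191  97.29881215] [array([-0.3, -0.2]), array([-0.3,  0.1])]
[622.61550977 131.6016615  100.62934771] [array([-0.1, -0. ]), array([-0.1,  0. ])]
[656.43185503 223.67914055  98.73594669] [array([0., 0.]), array([ 0., -0.])]
[475.53531302 118.72045631  98.7615447 ] [array([-0.2, -0.1]), array([-0.2,  0. ])]
```

```bash
python3 -m inch '[{"rotation":[0,0,0],"linear":[0.75,-0.825,0],"grip":85},{"rotation":[0,0,0],"linear":[0.75,-0.825,0],"grip":85},{"rotation":[0,0,0],"linear":[0.75,-0.825,0],"grip":85},{"rotation":[0,0,0],"linear":[0.75,-0.825,0],"grip":85},{"rotation":[0,0,0],"linear":[0.75,-0.825,0],"grip":85},{"rotation":[0,0,0],"linear":[0.75,-0.825,0],"grip":85},{"rotation":[0,0,0],"linear":[0.75,-0.825,0],"grip":85}]' 40
python3 -m inch '[{"rotation":[0,0,0],"linear":[0.75,-0.825,0],"grip":85},{"rotation":[0,0,0],"linear":[0.75,-0.825,0],"grip":85},{"rotation":[0,0,0],"linear":[0.75,-0.825,0],"grip":85},{"rotation":[0,0,0],"linear":[0.75,-0.825,0],"grip":85},{"rotation":[0,0,0],"linear":[0.75,-0.825,0],"grip":85},{"rotation":[0,0,0],"linear":[0.75,-0.825,0],"grip":85},{"rotation":[0,0,0],"linear":[0.75,-0.825,0],"grip":85}]' 40
```

```text
time_s: 0.68
ee_pos: [244.0, -330.6, 231.1]
tool_rot: [[0.966, 0.257, 0.0], [0.257, -0.966, 0.002], [0.001, -0.002, -1.0]]
contact_force: [-1.3, -0.1, -0.4]
opening: 0.997
finger_force: 0.0
time_s: 1.27
ee_pos: [347.1, -134.6, 231.3]
tool_rot: [[0.966, 0.258, 0.0], [0.258, -0.966, 0.001], [0.001, -0.0, -1.0]]
contact_force: [-1.3, 0.8, -1.2]
opening: 0.994
finger_force: 0.0
```

```bash
python3 -m inch '[{"rotation":[0,0,0],"linear":[0.75,-0.825,0],"grip":85},{"rotation":[0,0,0],"linear":[0.75,-0.825,0],"grip":85},{"rotation":[0,0,0],"linear":[0.75,-0.825,0],"grip":85},{"rotation":[0,0,0],"linear":[0.75,-0.825,0],"grip":85},{"rotation":[0,0,0],"linear":[0.75,-0.825,0],"grip":85},{"rotation":[0,0,0],"linear":[0.75,-0.825,0],"grip":85},{"rotation":[0,0,0],"linear":[0.75,-0.825,0],"grip":85}]' 40
python3 -m inch '[{"rotation":[0,0,0],"linear":[0.75,-0.825,0],"grip":85},{"rotation":[0,0,0],"linear":[0.75,-0.825,0],"grip":85},{"rotation":[0,0,0],"linear":[0.75,-0.825,0],"grip":85},{"rotation":[0,0,0],"linear":[0.75,-0.825,0],"grip":85},{"rotation":[0,0,0],"linear":[0.75,-0.825,0],"grip":85},{"rotation":[0,0,0],"linear":[0.75,-0.825,0],"grip":85},{"rotation":[0,0,0],"linear":[0.75,-0.825,0],"grip":85},{"rotation":[0,0,0],"linear":[0.75,-0.825,0],"grip":85}]' 40
python3 - <<'E'
from h import *
p=wpose();w=capture("wrist");cv2.imwrite("pics/w1.png",w);np.savez("w1.npz",p=p[0],R=p[1]);s=manip.state();print(p,s["joint_positions"])
E
```

```text
time_s: 1.85
ee_pos: [451.2, 62.1, 230.9]
tool_rot: [[0.966, 0.257, 0.0], [0.257, -0.966, 0.0], [0.0, -0.0, -1.0]]
contact_force: [-0.9, -0.3, -0.1]
opening: 0.997
finger_force: 0.0
time_s: 2.52
ee_pos: [553.2, 256.7, 230.3]
tool_rot: [[0.967, 0.254, -0.002], [0.254, -0.967, -0.002], [-0.002, 0.001, -1.0]]
contact_force: [-0.9, 0.1, -0.8]
opening: 0.998
finger_force: 0.0
(array([553.16886329, 256.68425895, 230.25736485]), array([[ 0.9673168 ,  0.25356631, -0.00152706],
       [ 0.25356362, -0.96731712, -0.0017562 ],
       [-0.00192246,  0.0013116 , -0.99999729]])) [ 2.51883596e-01  3.66776425e-01  1.38472629e+00 -1.24253832e-03
  1.39190840e+00  1.56753159e+00]
```

View pics/w1.png

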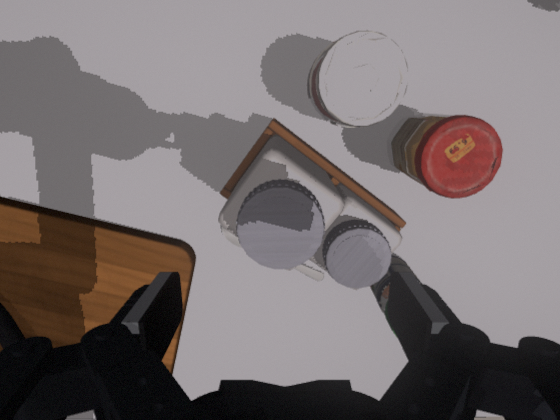

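The wrist view shows the tall lid's top as a circle centred near (281,226), with a radius of about 43 px. The short lid is at (357,254). I'll cast rays at the known heights.

Run:
```python
from h import *
d=np.load("w1.npz");p=(d["p"],d["R"])
g=cv2.medianBlur(cv2.imread("pics/w1.png",0),3)
for c in cv2.HoughCircles(g,cv2.HOUGH_GRADIENT,1.2,40,param1=80,param2=25,minRadius=28,maxRadius=50)[0][:6]:print(c)
print(wray((281,226),169.5,p),wray((281+43,226),169.5,p)-wray((281,226),169.5,p),wray((357,254),110,p),tri((239.1,226),(317,183)))
```

```text
[357.   252.6   34.72]
[453.00003 148.20001  49.24   ]
[274.2  223.8   49.24]
[361.80002   82.200005  42.64    ]
[283.80002 175.8      43.96   ]
[554.20013067 260.41750593 169.5       ] [ 6.63531888e+00 -2.52941757e+01  2.84217094e-14] [526.41579553 190.50107668 110.        ] (array([553.18611705, 259.33864525, 165.50808506]), [array([-0.6, -0.4]), array([-0.6,  0.2])])
```

The views agree on a lid axis at about (554,260). Next I'll wind joint 6 back toward its lower end so one continuous clockwise sweep can cover the whole travel.

```bash
for i in 1; do :; done
python3 -m inch '[{"rotation":[0,0,-0.238],"linear":[0,0,0],"grip":85},{"rotation":[0,0,-0.238],"linear":[0,0,0],"grip":85},{"rotation":[0,0,-0.238],"linear":[0,0,0],"grip":85},{"rotation":[0,0,-0.238],"linear":[0,0,0],"grip":85},{"rotation":[0,0,-0.238],"linear":[0,0,0],"grip":85},{"rotation":[0,0,-0.238],"linear":[0,0,0],"grip":85},{"rotation":[0,0,-0.238],"linear":[0,0,0],"grip":85},{"rotation":[0,0,-0.238],"linear":[0,0,0],"grip":85},{"rotation":[0,0,-0.238],"linear":[0,0,0],"grip":85},{"rotation":[0,0,-0.238],"linear":[0,0,0],"grip":85},{"rotation":[0,0,-0.238],"linear":[0,0,0],"grip":85},{"rotation":[0,0,-0.238],"linear":[0,0,0],"grip":85}]' 40 | tail -4
python3 -m inch '[{"rotation":[0,0,-0.238],"linear":[0,0,0],"grip":85},{"rotation":[0,0,-0.238],"linear":[0,0,0],"grip":85},{"rotation":[0,0,-0.238],"linear":[0,0,0],"grip":85},{"rotation":[0,0,-0.238],"linear":[0,0,0],"grip":85},{"rotation":[0,0,-0.238],"linear":[0,0,0],"grip":85},{"rotation":[0,0,-0.238],"linear":[0,0,0],"grip":85},{"rotation":[0,0,-0.238],"linear":[0,0,0],"grip":85},{"rotation":[0,0,-0.238],"linear":[0,0,0],"grip":85},{"rotation":[0,0,-0.238],"linear":[0,0,0],"grip":85},{"rotation":[0,0,-0.238],"linear":[0,0,0],"grip":85},{"rotation":[0,0,-0.238],"linear":[0,0,0],"grip":85},{"rotation":[0,0,-0.238],"linear":[0,0,0],"grip":85}]' 40 | tail -4
python3 -m inch '[{"rotation":[0,0,-0.238],"linear":[0,0,0],"grip":85},{"rotation":[0,0,-0.238],"linear":[0,0,0],"grip":85},{"rotation":[0,0,-0.238],"linear":[0,0,0],"grip":85},{"rotation":[0,0,-0.238],"linear":[0,0,0],"grip":85},{"rotation":[0,0,-0.238],"linear":[0,0,0],"grip":85},{"rotation":[0,0,-0.238],"linear":[0,0,0],"grip":85},{"rotation":[0,0,-0.238],"linear":[0,0,0],"grip":85},{"rotation":[0,0,-0.238],"linear":[0,0,0],"grip":85},{"rotation":[0,0,-0.238],"linear":[0,0,0],"grip":85},{"rotation":[0,0,-0.238],"linear":[0,0,0],"grip":85},{"rotation":[0,0,-0.238],"linear":[0,0,0],"grip":85},{"rotation":[0,0,-0.238],"linear":[0,0,0],"grip":85}]' 40
python3 - <<'E'
from h import *
p=wpose();w=capture("wrist");cv2.imwrite("pics/w2.png",w);np.savez("w2.npz",p=p[0],R=p[1]);s=manip.state();print(p,s["joint_positions"])
print("tool-frame units to lid",p[1].T@(np.array([554,260,143])-p[0])/200)
E
```

```text
tool_rot: [[-0.184, 0.983, 0.0], [0.983, 0.184, -0.001], [-0.001, -0.0, -1.0]]
contact_force: [-0.8, 0.4, 0.2]
opening: 0.999
finger_force: 0.0
tool_rot: [[-0.994, -0.109, 0.0], [-0.109, 0.994, -0.001], [0.0, -0.001, -1.0]]
contact_force: [0.3, 0.2, 0.2]
opening: 0.991
finger_force: 0.0
time_s: 5.57
ee_pos: [552.3, 255.8, 231.7]
tool_rot: [[0.034, -0.999, 0.0], [-0.999, -0.034, -0.001], [0.001, -0.0, -1.0]]
contact_force: [-0.3, 1.4, 0.6]
opening: 0.992
finger_force: 0.0
(array([552.33761265, 255.76889359, 231.73243477]), array([[ 3.42259507e-02, -9.99414119e-01,  6.20769511e-05],
       [-9.99413706e-01, -3.42259930e-02, -9.08619910e-04],
       [ 9.10212212e-04, -3.09421755e-05, -9.99999585e-01]])) [ 2.51252079e-01  3.64103316e-01  1.38582160e+00 -8.88063786e-04
  1.39173097e+00 -2.93133634e+00]
tool-frame units to lid [-0.02126247 -0.00901741  0.44364328]
```

View pics/w2.png

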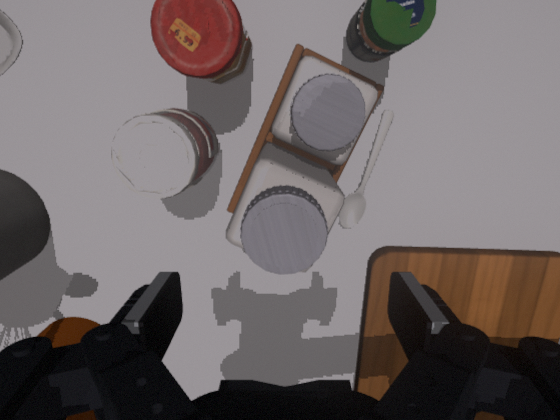

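From the opposite side the tall lid's top circle is centred near (284,231), and the pads straddle it clear of everything else.

Run:
```python
from h import *
d=np.load("w2.npz");p=(d["p"],d["R"])
x=wray((284,231),169.5,p);print(x)
m=(x[:2]+[554.2,260.4])/2;print(m,p[1].T@(np.r_[m,143]-p[0])/200)
```

```text
[551.89151388 257.90218379 169.5       ]
[553.04575694 259.15109189] [-0.01718372 -0.00410371  0.44364684]
```

```bash
python3 -m inch '[{"rotation":[0,0,0],"linear":[-0.017,-0.004,0.1],"grip":85},{"rotation":[0,0,0],"linear":[-0.017,-0.004,0.2],"grip":85},{"rotation":[0,0,0],"linear":[-0.017,-0.004,0.3],"grip":85},{"rotation":[0,0,0],"linear":[-0.017,-0.004,0.38],"grip":85},{"rotation":[0,0,0],"linear":[-0.017,-0.004,0.42],"grip":85},{"rotation":[0,0,0],"linear":[-0.017,-0.004,0.441],"grip":85},{"rotation":[0,0,0],"linear":[-0.017,-0.004,0.441],"grip":85},{"rotation":[0,0,0],"linear":[-0.017,-0.004,0.441],"grip":85},{"rotation":[0,0,0],"linear":[-0.017,-0.004,0.441],"grip":85}]' 40
python3 -m inch '[{"rotation":[0,0,0],"linear":[0,0,0],"grip":48},{"rotation":[0,0,0],"linear":[0,0,0],"grip":48},{"rotation":[0,0,0],"linear":[0,0,0],"grip":48},{"rotation":[0,0,0],"linear":[0,0,0],"grip":48},{"rotation":[0,0,0],"linear":[0,0,0],"grip":48},{"rotation":[0,0,0],"linear":[0,0,0],"grip":48},{"rotation":[0,0,0],"linear":[0,0,0],"grip":48},{"rotation":[0,0,0],"linear":[0,0,0],"grip":48},{"rotation":[0,0,0],"linear":[0,0,0],"grip":48},{"rotation":[0,0,0],"linear":[0,0,0],"grip":48}]' 40
```

```text
time_s: 6.37
ee_pos: [553.9, 262.1, 144.5]
tool_rot: [[0.03, -1.0, 0.002], [-1.0, -0.03, 0.001], [-0.0, -0.002, -1.0]]
contact_force: [-0.8, 0.4, -0.6]
opening: 0.991
finger_force: 0.0
time_s: 7.2
ee_pos: [552.9, 262.4, 144.1]
tool_rot: [[0.031, -1.0, 0.0], [-1.0, -0.031, 0.0], [-0.0, -0.0, -1.0]]
contact_force: [-2.7, -0.9, 4.9]
opening: 0.62
finger_force: 41.0
```

The opening reads about 53 mm at 41 N, so the lid is gripped. Now the first 86° clockwise, following it down 1.4 mm.

```bash
python3 -m inch '[{"rotation":[0,0,0.02],"linear":[0,0,0.0006],"grip":48},{"rotation":[0,0,0.04],"linear":[0,0,0.0012],"grip":48},{"rotation":[0,0,0.06],"linear":[0,0,0.0018],"grip":48},{"rotation":[0,0,0.08],"linear":[0,0,0.0024],"grip":48},{"rotation":[0,0,0.099],"linear":[0,0,0.003],"grip":48},{"rotation":[0,0,0.119],"linear":[0,0,0.0036],"grip":48},{"rotation":[0,0,0.139],"linear":[0,0,0.0042],"grip":48},{"rotation":[0,0,0.159],"linear":[0,0,0.0048],"grip":48},{"rotation":[0,0,0.179],"linear":[0,0,0.0054],"grip":48},{"rotation":[0,0,0.199],"linear":[0,0,0.006],"grip":48},{"rotation":[0,0,0.218],"linear":[0,0,0.0065],"grip":48},{"rotation":[0,0,0.238],"linear":[0,0,0.0071],"grip":48}]' 40
python3 -c "
from h import *
s=manip.state();print(s['torque'],s['joint_positions'],s['contact_force']);cv2.imwrite('pics/w3.png',capture('wrist'))"
```

```text
time_s: 8.2
ee_pos: [555.7, 259.9, 142.9]
tool_rot: [[-0.995, -0.101, 0.005], [-0.101, 0.995, -0.004], [-0.005, -0.004, -1.0]]
contact_force: [4.8, -8.9, 2.3]
opening: 0.613
finger_force: 41.5
[-1.48162808 -0.76304851  0.18904219] [ 0.25869654  0.43705031  1.50018717 -0.00520882  1.2001491  -1.41095517] [ 4.82494042 -8.86106393  2.34442231]
```

View pics/w3.png

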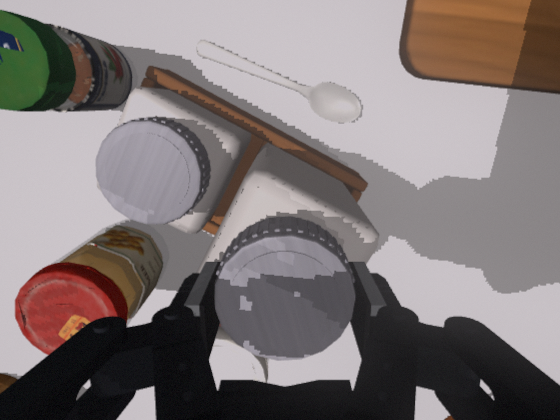

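The pads hold the lid on its diameter, about (215–355, 290). The moment about z is 0.19 N m and the side force is 10 N. I'll continue.

```bash
python3 -m inch '[{"rotation":[0,0,0.02],"linear":[0,0,0.0006],"grip":48},{"rotation":[0,0,0.04],"linear":[0,0,0.0012],"grip":48},{"rotation":[0,0,0.06],"linear":[0,0,0.0018],"grip":48},{"rotation":[0,0,0.08],"linear":[0,0,0.0024],"grip":48},{"rotation":[0,0,0.099],"linear":[0,0,0.003],"grip":48},{"rotation":[0,0,0.119],"linear":[0,0,0.0036],"grip":48},{"rotation":[0,0,0.139],"linear":[0,0,0.0042],"grip":48},{"rotation":[0,0,0.159],"linear":[0,0,0.0048],"grip":48},{"rotation":[0,0,0.179],"linear":[0,0,0.0054],"grip":48},{"rotation":[0,0,0.199],"linear":[0,0,0.006],"grip":48},{"rotation":[0,0,0.218],"linear":[0,0,0.0065],"grip":48},{"rotation":[0,0,0.238],"linear":[0,0,0.0071],"grip":48}]' 40
python3 -c "
from h import *
s=manip.state();print(s['torque'],s['joint_positions'][5])"
```

```text
time_s: 9.25
ee_pos: [553.4, 256.9, 141.2]
tool_rot: [[-0.176, 0.984, -0.0], [0.984, 0.176, -0.009], [-0.009, -0.002, -1.0]]
contact_force: [-3.2, -18.7, 7.9]
opening: 0.615
finger_force: 42.0
[-2.93916458  0.4884258   0.15605908] 0.08380545815651876
```

Still turning at 0.16 N m. There's a side load of 19 N along −y, so I'll ease the commanded position about 2.5 mm that way (−x of the tool) while turning on.

```bash
python3 -m inch '[{"rotation":[0,0,0],"linear":[-0.006,0,0],"grip":48},{"rotation":[0,0,0.02],"linear":[-0.012,0,0.0006],"grip":48},{"rotation":[0,0,0.04],"linear":[-0.012,0,0.0012],"grip":48},{"rotation":[0,0,0.06],"linear":[-0.012,0,0.0018],"grip":48},{"rotation":[0,0,0.08],"linear":[-0.012,0,0.0024],"grip":48},{"rotation":[0,0,0.099],"linear":[-0.012,0,0.003],"grip":48},{"rotation":[0,0,0.119],"linear":[-0.012,0,0.0036],"grip":48},{"rotation":[0,0,0.139],"linear":[-0.012,0,0.0042],"grip":48},{"rotation":[0,0,0.159],"linear":[-0.012,0,0.0048],"grip":48},{"rotation":[0,0,0.179],"linear":[-0.012,0,0.0054],"grip":48}]' 40
python3 -c "
from h import *
s=manip.state();print(s['torque'],s['joint_positions'][5])"
```

```text
time_s: 10.08
ee_pos: [550.7, 257.9, 140.0]
tool_rot: [[0.81, 0.586, -0.005], [0.586, -0.81, -0.004], [-0.007, 0.0, -1.0]]
contact_force: [-11.3, -7.2, 10.9]
opening: 0.621
finger_force: 42.4
[-1.07438127  1.72620344  0.18722912] 1.2019996473261456
```

```bash
python3 -m inch '[{"rotation":[0,0,0.02],"linear":[0,0,0.0003],"grip":48},{"rotation":[0,0,0.04],"linear":[0,0,0.0006],"grip":48},{"rotation":[0,0,0.06],"linear":[0,0,0.001],"grip":48},{"rotation":[0,0,0.08],"linear":[0,0,0.0015],"grip":48},{"rotation":[0,0,0.1],"linear":[0,0,0.002],"grip":48}]' 40
python3 -c "
from h import *
s=manip.state();print(s['torque'],s['joint_positions'][5])"
```

```text
time_s: 10.5
ee_pos: [550.2, 259.5, 139.5]
tool_rot: [[1.0, 0.001, -0.006], [0.001, -1.0, -0.001], [-0.006, 0.001, -1.0]]
contact_force: [-11.9, -1.7, 9.5]
opening: 0.618
finger_force: 42.2
[-0.22255647  1.73196083  0.11704768] 1.8270119288204014
```

```bash
python3 -m inch '[{"rotation":[0,0,0.02],"linear":[0,0,0.0003],"grip":48},{"rotation":[0,0,0.04],"linear":[0,0,0.0006],"grip":48},{"rotation":[0,0,0.06],"linear":[0,0,0.001],"grip":48},{"rotation":[0,0,0.08],"linear":[0,0,0.0015],"grip":48}]' 40
python3 -c "
from h import *
s=manip.state();print(s['torque'],s['joint_positions'][5])"
```

```text
time_s: 10.83
ee_pos: [550.5, 260.8, 139.1]
tool_rot: [[0.878, -0.478, -0.005], [-0.478, -0.878, 0.001], [-0.005, 0.002, -1.0]]
contact_force: [-9.2, 2.9, 7.0]
opening: 0.618
finger_force: 42.1
[0.44686514 1.46588824 0.15851473] 2.3270053629847793
```

```bash
python3 -m inch '[{"rotation":[0,0,0.02],"linear":[0,0,0.0003],"grip":48},{"rotation":[0,0,0.04],"linear":[0,0,0.0006],"grip":48},{"rotation":[0,0,0.06],"linear":[0,0,0.001],"grip":48}]' 40
python3 -c "
from h import *
s=manip.state();print(s['torque'],s['joint_positions'][5])"
```

```text
time_s: 11.08
ee_pos: [553.9, 258.4, 139.1]
tool_rot: [[0.644, -0.765, 0.002], [-0.765, -0.644, -0.004], [0.004, 0.001, -1.0]]
contact_force: [2.1, -10.1, 3.4]
opening: 0.615
finger_force: 41.8
[-1.59582515  0.00257391  1.51290087] 2.7000130297923577
```

The moment jumped to 1.5 N m after about 5.5 rad, so that's the hard stop. Release and lift.

```bash
python3 -m inch '[{"rotation":[0,0,0],"linear":[0,0,0],"grip":85},{"rotation":[0,0,0],"linear":[0,0,0],"grip":85},{"rotation":[0,0,0],"linear":[0,0,0],"grip":85},{"rotation":[0,0,0],"linear":[0,0,0],"grip":85},{"rotation":[0,0,0],"linear":[0,0,0],"grip":85},{"rotation":[0,0,0],"linear":[0,0,0],"grip":85},{"rotation":[0,0,0],"linear":[0,0,0],"grip":85},{"rotation":[0,0,0],"linear":[0,0,0],"grip":85},{"rotation":[0,0,0],"linear":[0,0,0],"grip":85}]' 40
python3 -m inch '[{"rotation":[0,0,0],"linear":[0,0,-0.1],"grip":85},{"rotation":[0,0,0],"linear":[0,0,-0.2],"grip":85},{"rotation":[0,0,0],"linear":[0,0,-0.3],"grip":85},{"rotation":[0,0,0],"linear":[0,0,-0.45],"grip":85},{"rotation":[0,0,0],"linear":[0,0,-0.45],"grip":85},{"rotation":[0,0,0],"linear":[0,0,-0.45],"grip":85},{"rotation":[0,0,0],"linear":[0,0,-0.45],"grip":85},{"rotation":[0,0,0],"linear":[0,0,-0.45],"grip":85}]' 40
python3 - <<'E'
from h import *
r=lambda i:cv2.resize(i,(400,300),interpolation=cv2.INTER_CUBIC)
p=wpose();np.savez("w4.npz",p=p[0],R=p[1]);w=capture("wrist");b=capture("side")[150:270,230:390]
cv2.imwrite("pics/w4.png",w);cv2.imwrite("pics/e.png",np.hstack([r(w),r(b)]))
E
```

```text
time_s: 11.83
ee_pos: [553.5, 259.9, 138.3]
tool_rot: [[0.646, -0.763, -0.0], [-0.763, -0.646, 0.0], [-0.0, 0.0, -1.0]]
contact_force: [-0.6, 0.4, -0.1]
opening: 0.996
finger_force: 0.0
time_s: 12.5
ee_pos: [552.7, 259.6, 226.9]
tool_rot: [[0.646, -0.763, -0.002], [-0.763, -0.646, -0.001], [-0.001, 0.002, -1.0]]
contact_force: [0.1, 0.5, -0.4]
opening: 0.995
finger_force: 0.0
```

View pics/e.png

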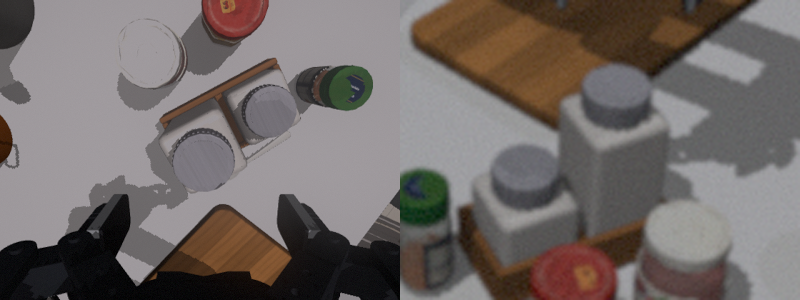

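The lid is released and both lids look seated. There's plenty of time, so I'll re-grip and turn a little clockwise to confirm the stop.

```bash
python3 -m inch '[{"rotation":[0,0,0],"linear":[0,0,0.1],"grip":85},{"rotation":[0,0,0],"linear":[0,0,0.2],"grip":85},{"rotation":[0,0,0],"linear":[0,0,0.3],"grip":85},{"rotation":[0,0,0],"linear":[0,0,0.4],"grip":85},{"rotation":[0,0,0],"linear":[0,0,0.435],"grip":85},{"rotation":[0,0,0],"linear":[0,0,0.435],"grip":85},{"rotation":[0,0,0],"linear":[0,0,0.435],"grip":85}]' 40|head -2
python3 -m inch '[{"rotation":[0,0,0],"linear":[0,0,0],"grip":48},{"rotation":[0,0,0],"linear":[0,0,0],"grip":48},{"rotation":[0,0,0],"linear":[0,0,0],"grip":48},{"rotation":[0,0,0],"linear":[0,0,0],"grip":48},{"rotation":[0,0,0],"linear":[0,0,0],"grip":48},{"rotation":[0,0,0],"linear":[0,0,0],"grip":48},{"rotation":[0,0,0],"linear":[0,0,0],"grip":48},{"rotation":[0,0,0],"linear":[0,0,0],"grip":48}]' 40
python3 -c "
from h import *
s=manip.state();print(s['torque'],s['joint_positions'][5])"
python3 -m inch '[{"rotation":[0,0,0.01],"linear":[0,0,0],"grip":48},{"rotation":[0,0,0.02],"linear":[0,0,0],"grip":48},{"rotation":[0,0,0.03],"linear":[0,0,0],"grip":48}]' 40
python3 -c "
from h import *
s=manip.state();print(s['torque'],s['joint_positions'][5])"
```

```text
time_s: 13.18
ee_pos: [553.5, 259.8, 141.1]
time_s: 13.85
ee_pos: [553.3, 259.2, 143.3]
tool_rot: [[0.646, -0.763, 0.001], [-0.763, -0.646, -0.001], [0.001, 0.0, -1.0]]
contact_force: [-5.0, -3.1, 7.5]
opening: 0.616
finger_force: 40.6
[-0.62500265  0.80424604  0.08036381] 2.695934497046537
time_s: 14.1
ee_pos: [553.9, 257.8, 143.2]
tool_rot: [[0.491, -0.871, 0.002], [-0.871, -0.491, -0.004], [0.004, 0.0, -1.0]]
contact_force: [-3.0, -7.2, 7.6]
opening: 0.621
finger_force: 41.0
[-1.32191924  0.48539421  1.71735446] 2.885785013938772
```

The moment rose straight to 1.7 N m, so the lid is at its stop. Release, lift and hand in.

```bash
python3 -m inch '[{"rotation":[0,0,0],"linear":[0,0,0],"grip":85},{"rotation":[0,0,0],"linear":[0,0,0],"grip":85},{"rotation":[0,0,0],"linear":[0,0,0],"grip":85},{"rotation":[0,0,0],"linear":[0,0,0],"grip":85},{"rotation":[0,0,0],"linear":[0,0,0],"grip":85},{"rotation":[0,0,0],"linear":[0,0,0],"grip":85},{"rotation":[0,0,0],"linear":[0,0,0],"grip":85},{"rotation":[0,0,0],"linear":[0,0,0],"grip":85},{"rotation":[0,0,0],"linear":[0,0,0],"grip":85}]' 40
python3 -m inch '[{"rotation":[0,0,0],"linear":[0,0,-0.1],"grip":85},{"rotation":[0,0,0],"linear":[0,0,-0.2],"grip":85},{"rotation":[0,0,0],"linear":[0,0,-0.3],"grip":85},{"rotation":[0,0,0],"linear":[0,0,-0.45],"grip":85},{"rotation":[0,0,0],"linear":[0,0,-0.45],"grip":85},{"rotation":[0,0,0],"linear":[0,0,-0.45],"grip":85},{"rotation":[0,0,0],"linear":[0,0,-0.45],"grip":85},{"rotation":[0,0,0],"linear":[0,0,-0.45],"grip":85}]' 40
python3 -c "
from h import *
print(manip.close_job())"
```

```text
time_s: 14.85
ee_pos: [553.5, 259.9, 141.2]
tool_rot: [[0.492, -0.871, -0.0], [-0.871, -0.492, -0.0], [-0.0, 0.0, -1.0]]
contact_force: [0.4, 0.0, -0.3]
opening: 0.989
finger_force: 0.0
time_s: 15.52
ee_pos: [552.8, 259.6, 229.9]
tool_rot: [[0.491, -0.871, -0.002], [-0.871, -0.491, -0.001], [-0.001, 0.002, -1.0]]
contact_force: [0.1, -1.0, -1.6]
opening: 0.995
finger_force: 0.0
the job is handed in; nothing more can be done
None
```

The tall jar's lid is screwed on to its hard stop (a re-grip met 1.7 N m against it) and released, the short jar's lid was not touched, and the job was handed in at about 15.5 s; no verdict came back.

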